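# Nod the camera with the remote stick

## Robot

A 6-joint arm with a two-finger parallel gripper is mounted at the origin on a cart in front of the work surface, level with it; the furniture and walls round the work are solid. World frame = base frame: x ahead of the robot, y to its left, z up, the work surface at z = 0. Lengths are in m, angles in degrees, forces in N, time in s.
With the tool pointing down it reaches from about 0.325 to 1 m from the base axis. Payload 5.1 kg.
Tool frame: the origin (TCP) lies midway between the tips of the shut fingers; the grasp point (between the pads) lies 19 mm behind it; z points along the fingers, y is the line along which they close (so a half turn about z gives the same grasp; the last joint's range is limited). The gripper opens to 85 mm and grips with 20 to 120 N. Pads are 22 mm wide; open, the fingers measure 114 mm over their backs; the gripper's body (76 mm by 85 mm) begins 54 mm behind the grasp point. The pads swing forward as they close: fully open they stand 13 mm farther back than shut.
Start: joints at [-70.451, 7.093, 94.555, -0, 78.352, -4.733], TCP at [0.267, -0.592, 0.231] pointing down, gripper open.
Joint ranges: [-149.61, 149.61], [-58.7, 133.49], [1.44, 155.28], [-77.14, 257.14], [18.33, 153.61], [-166.67, 166.67]. Speed limits (degrees/s): [147.25, 147.25, 180, 180, 180, 180].

## Interface

Orientations are given as a 3x3 rotation matrix whose columns are the frame's x, y, z axes.
In Python, from station import sensors, viewer, workorder gives the robot as it stands. The module is installed in compiled form; this text tells all that it offers.
- The arm moves only by the shell command python3 -m inch 'ROWS' [OPENING]. ROWS is JSON, a list of rows, each a list of 4 numbers: the shift along the tool's x, y, z in mm, then the turn about the tool's z in degrees. A call has 1 to 8 rows; each row is the pose to reach, as a shift and turn from the pose commanded when the call began, along the tool's axes at that moment; what a row does not reach only later rows make up. A row lasts 1/12 s, in which the tool goes at most 41.7 mm and 7.16 degrees, less where a joint would pass 70% of its speed; a pose out of reach is approached as far as the arm can. A call with a gripper value outside its range is refused whole. OPENING is the opening, from -1 (shut) to 1 (fully open), set as the call begins (- or left out, the last holds). The fingers move at their own pace and stop on an object; the grip force is fixed at half the most. Time passes only in rows, so rows that repeat a pose let the fingers close. It gives the time, the measured TCP pose, the force, the opening and the grip force at its end, in the units of the state.
- sensors.sense(): the state, without advancing time (a new reading comes with each control period).
- viewer.capture(name): name is "side" or "top" or "wrist"; returns a dict with "pixels" (420x560x3 uint8, red, green, blue), "range_z" (420x560 float32, m along the optical axis (not along the pixel's ray), 0 where there is no reading), "fx", "fy", "cx", "cy" (pixels), "world_from_camera" (4x4, takes a point from camera to world coordinates). Camera axes: x right, y down, z forward; pixel columns grow to the right and rows downward; lengths in m; the calibration is good to about 2 mm. A picture is of the moment at which its call begins.
- workorder.hand_in(): hands the job in; it is judged then, once.
The state is a dict: "t": time; "joint_positions": joint angles; "dq": joint speeds; "joint_efforts": joint torques, N m; "position": TCP position; "ee_rot": TCP orientation; "force": force on the tool from outside, world axes, zero at the start; "moment": the same for the moment, N m; "gripper_width": opening from 0.0 (shut) to 1.0 (fully open); "grasp_force": force on a finger pad.
Only numpy, scipy, OpenCV 4.12 (cv2) and the standard library are available. Lean on these libraries where they do the work, as an engineer would, in place of code of your own. Each camera call takes 0.05 s, during which the arm holds its last target. There are 200 camera calls.

## Task

Point the stand camera down at the table long enough for a shot: on the remote with the orange ball, tilt the stick all the way towards the green arrow on its top and keep it there for two full seconds. Then let go so that the stick springs back upright. Leave the stick of the remote with the blue ball alone.

Things in the scene. Friction and masses are not known exactly. Their poses are not given: they have to be found in the camera images.
- orange_remote: camera remote: black box 110 x 110 mm, light metal top, 42 mm high, fixed to the table, turned up to 70 degrees. Origin: centre of its underside; x points from the stick to the large green arrow on top (the other sides have small black arrows), z up. The stick with the orange ball rises from the middle. The camera on the stand at the back right nods as the stick leans to the arrow
- orange_ball (a point): centre of the orange ball (30 mm diameter) on a 10 mm stick, 70 mm above the pivot, 112 mm above the table. Leans any way about the pivot (42 mm above the table, middle of the remote) and springs upright when let go. Stop at 0.45 rad (26 degrees): ball 30 mm sideways, about 4 N. Push it from a side or grip it. Round the stick's foot is a rubber boot 40 mm wide, up to 65 mm above the table
- blue_remote: a second remote of the same make, 42 mm high, also fixed and turned, with a blue ball on its stick; origin and axes as on the orange remote. Not to be used
- blue_ball (a point): centre of the blue ball (diameter 30 mm) on the stick of the blue remote, 112 mm above the table; to be left alone
Mind the look-alikes: they are no part of the job. Leave any red look-alike of the orange_remote alone.

How it is judged (in metres and radians):
On the way:
1. the orange stick is tilted towards the green arrow (ball centre at least 20 mm that way, at most 13 mm off to either side) and kept there for 1.8 s (x of orange_ball in the frame of orange_remote above 0.02 m and y of orange_ball in the frame of orange_remote between -0.013 and 0.013 m), for 1.8 s.
At the end, for the whole second after the job is handed in: after the hold, the orange stick has been let go and has sprung back upright, and the blue stick stands upright too (each ball within 6 mm of where it started) (distance of each of orange_ball, blue_ball from where it was at the start of the episode below 0.006 m); the robot touches nothing.
It fails at once if the orange stick is tilted clearly away from the green arrow or to a side (ball 18 mm or more) (x of orange_ball in the frame of orange_remote below -0.018 m or y of orange_ball in the frame of orange_remote above 0.018 m or y of orange_ball in the frame of orange_remote below -0.018 m).
It fails at once if the blue stick is tilted (ball moved 12 mm or more) (distance of blue_ball from where it was at the start of the episode above 0.012 m).
It also fails if it takes over 32 s, if anything falls off the work surface, if the arm or the gripper's body presses on something with over 40 N, if the wrist force passes 120 N, or if a joint passes its speed limit or range.

## Working session

There is one attempt and no reset: what is moved stays moved. The work goes in short steps, Python scripts to look and compute and a shell command to move; the robot and the scene stay as the last step left them, time stands still between calls to the robot, and variables do not carry over. Pictures are saved under pics/ and viewed, at most 10 in all, crops included, and the job is handed in when it is done.

```bash
mkdir -p pics
python3 - <<'E'
from station import sensors, viewer
import cv2,numpy as np
s=sensors.sense();print(s['t'],s['position'],np.round(s['ee_rot'],3).tolist(),s['gripper_width'])
for n in('top','side'):
    c=viewer.capture(n);np.savez(f'{n}.npz',**c);cv2.imwrite(f'pics/{n}.png',c['pixels'][:,:,::-1])
E
```

```text
0.0 [ 0.26705615 -0.59193327  0.23004357] [[0.912, 0.411, -0.001], [0.411, -0.912, 0.002], [0.0, -0.002, -1.0]] 1.0006768318550423
```

View pics/top.png

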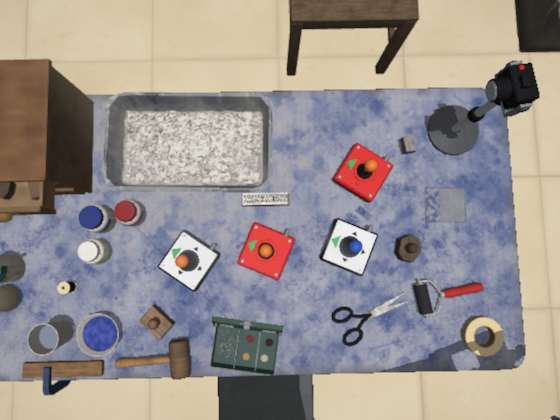

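View pics/side.png

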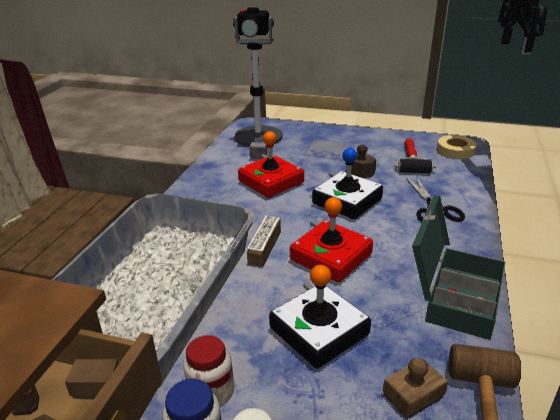

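The top view has four remotes. The white or metal one with the orange ball is at about (182,262), two red look-alikes are at (265,251) and (371,166), and the metal one with the blue ball is at (355,246). Only (182,262) fits "light metal top, orange ball". In the side view it is at (320,275). Next I'll measure it and make a crop to confirm.

```bash
cat > h.py <<'E'
import numpy as np,cv2
def ray(c,u,v):
    T=c['world_from_camera'];d=T[:3,:3]@np.array([(u-c['cx'])/c['fx'],(v-c['cy'])/c['fy'],1]);return T[:3,3],d
def plane(c,u,v,z):
    o,d=ray(c,u,v);return o+d*(z-o[2])/d[2]
def tri(r1,r2):
    (a,d),(b,e)=r1,r2;s=np.linalg.lstsq(np.c_[d,-e],b-a,rcond=None)[0];p,q=a+s[0]*d,b+s[1]*e
    return (p+q)/2,np.linalg.norm(p-q)
def blobs(c,lo,hi,roi,mn=15):
    h=cv2.cvtColor(c['pixels'],cv2.COLOR_RGB2HSV);m=cv2.inRange(h,lo,hi);k=np.zeros_like(m);x0,y0,x1,y1=roi;k[y0:y1,x0:x1]=m[y0:y1,x0:x1]
    n,l,st,ce=cv2.connectedComponentsWithStats(k);return [(ce[i],st[i]) for i in range(1,n) if st[i][4]>=mn],k
E
python3 - <<'E'
from h import *
t=dict(np.load('top.npz'));s=dict(np.load('side.npz'))
OR=((3,150,90),(18,255,255));GR=((45,100,60),(85,255,255))
bt,_=blobs(t,*OR,(155,230,220,295));bs,_=blobs(s,*OR,(300,255,345,300))
gt,_=blobs(t,*GR,(155,230,220,295),8);gs,_=blobs(s,*GR,(265,290,330,340),8)
for n,b in(('bt',bt),('bs',bs),('gt',gt),('gs',gs)):print(n,[(np.round(c,1),q) for c,q in b])
f=lambda b:max(b,key=lambda q:q[1][4])[0]
B=tri(ray(t,*f(bt)),ray(s,*f(bs)));G=tri(ray(t,*f(gt)),ray(s,*f(gs)));print('ball',B,'green',G)
_,m=blobs(t,(0,0,150),(179,60,255),(155,228,222,295))
m=cv2.morphologyEx(m,cv2.MORPH_CLOSE,np.ones((9,9)))
cn=max(cv2.findContours(m,0,2)[0],key=cv2.contourArea);r=cv2.minAreaRect(cn);print(r)
P=np.array([plane(t,u,v,.042) for u,v in cv2.boxPoints(r)]);C=P.mean(0);print('top centre',C,[np.linalg.norm(P[i]-P[i-1]) for i in range(4)])
for i in range(4):
    e=P[i]-P[i-1];print('edge az',np.degrees(np.arctan2(e[1],e[0])))
for n,c0 in(('tri',G[0]),):
    e=c0-C;print('arrow az',np.degrees(np.arctan2(e[1],e[0])),np.linalg.norm(e[:2]))
a=t['pixels'][215:305,140:235,::-1];b=s['pixels'][255:375,255:385,::-1]
cv2.imwrite('pics/crop.png',np.hstack([cv2.resize(a,(396,375)),cv2.resize(b,(400,375))]))
E
```

```text
bt [(array([181.2, 261. ]), array([176, 255,  11,  12, 103], dtype=int32))]
bs [(array([320.4, 274.3]), array([310, 264,  22,  22, 368], dtype=int32))]
gt [(array([175.2, 251.7]), array([173, 249,   7,   9,  34], dtype=int32))]
gs [(array([300.7, 324. ]), array([295, 317,  16,  12, 107], dtype=int32))]
ball (array([0.55430957, 0.16780417, 0.1158175 ]), np.float64(0.0035502091089463267)) green (array([0.57524601, 0.1967037 , 0.04332528]), np.float64(0.0031635242692132763))
((188.0, 261.0), (66.0, 66.0), 90.0)
top centre [0.55163073 0.16620962 0.042     ] [np.float64(0.1557449199756694), np.float64(0.1579511488969929), np.float64(0.15578732073509166), np.float64(0.15556701808567064)]
edge az 0.3982698351784951
edge az -91.14703773826473
edge az 179.52082732489305
edge az 88.82038228887997
arrow az 52.24501085706582 0.03856903573002967
```

View pics/crop.png

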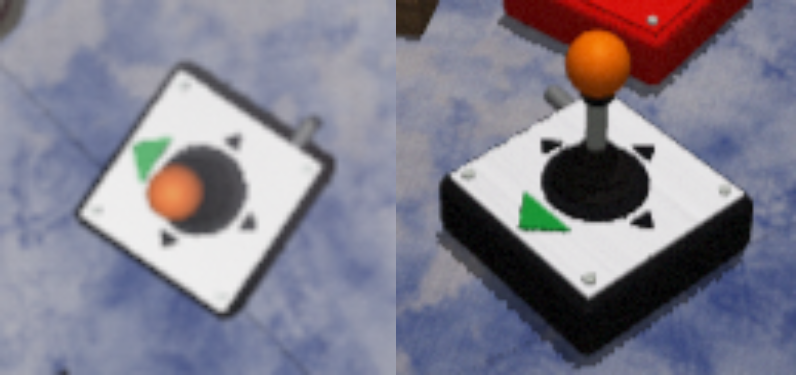

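The crop confirms it: white or metal top, orange ball, and a green arrow on the upper-left side in the top view. The edge fit ran into the region of interest, so I'll refine the yaw with a better mask.

Run:
```python
from h import *
t=dict(np.load('top.npz'));s=dict(np.load('side.npz'))
# white top corners
for n,c,roi in(('top',t,(150,225,225,297)),('side',s,(265,280,375,350))):
    _,m=blobs(c,(0,0,165),(179,40,255),roi)
    m=cv2.morphologyEx(m,cv2.MORPH_OPEN,np.ones((3,3)))
    cn=max(cv2.findContours(m,0,2)[0],key=cv2.contourArea)
    W=np.array([plane(c,*p[0],.042)[:2] for p in cv2.convexHull(cn)])*1000
    r=cv2.minAreaRect(W.astype(np.float32));print(n,r,cv2.contourArea(cn))
    e=np.array([575.2,196.7])-np.array(r[0]);print('green az',np.degrees(np.arctan2(e[1],e[0])))
b=blobs(t,(100,180,80),(125,255,255),(345,236,368,258))[0];print('blue approx',[plane(t,*q[0],.112) for q in b])
# surroundings height
print(plane(t,181.2,261,.112),plane(s,320.4,274.3,.112))
```

```text
top ((553.1448364257812, 166.48663330078125), (99.72931671142578, 100.50486755371094), 55.001827239990234) 1143.0
green az 53.87129085306439
side ((551.0546875, 170.89776611328125), (100.13581085205078, 87.23799133300781), 55.46731948852539) 1306.0
green az 46.89998925423267
blue approx [array([ 0.58023037, -0.22297328,  0.112     ])]
[0.55248271 0.16825446 0.112     ] [0.55693231 0.16342248 0.112     ]
```

Yaw is 55°, and the ball is at about (0.553, 0.168, 0.114). The plan is to grip the ball with the fingers closing across the arrow direction, then carry it about 25 mm towards the arrow. I'll travel high first.

```bash
python3 -m inch '[[15,-15,0,-3],[40,-40,0,-7],[66,-66,0,-12],[92,-92,0,-17],[118,-118,0,-22],[144,-144,0,-26],[170,-170,0,-30.7],[190,-190,0,-30.7]]' 1
python3 - <<'E'
from station import sensors
import numpy as np
s=sensors.sense();R=s['ee_rot'];p=s['position'];print(p,np.round(R,3).tolist(),R.T@(np.array([.553,.168,.23])-p)*1000)
E
```

```text
t: 0.77
position: [0.3625, -0.3386, 0.2307]
ee_rot: [[0.571, 0.821, -0.0], [0.821, -0.571, 0.001], [0.001, -0.001, -1.0]]
force: [0.5, -0.0, 0.1]
gripper_width: 0.998
grasp_force: 0.0
[ 0.3625473  -0.33859544  0.23070143] [[0.571, 0.821, -0.0], [0.821, -0.571, 0.001], [0.001, -0.001, -1.0]] [ 524.61634019 -132.9957453     1.21966381]
```

```bash
python3 -m inch '[[33,-8,0,0],[66,-17,0,0],[100,-25,0,0],[134,-34,0,0],[168,-42,0,0],[202,-51,0,0],[236,-60,0,0],[262,-66,0,0]]' >/dev/null; python3 -m inch '[[33,-8,0,0],[66,-17,0,0],[100,-25,0,0],[134,-34,0,0],[160,-41,0,0],[170,-43,0,0],[175,-44,0,0],[175,-44,0,0]]'
python3 - <<'E'
from station import sensors,viewer
import cv2
from h import *
s=sensors.sense();R=s['ee_rot'];p=s['position'];print(p,np.round(R,3).tolist())
c=viewer.capture('wrist');np.savez('w1.npz',**c);cv2.imwrite('pics/w1.png',c['pixels'][:,:,::-1])
b=blobs(c,(3,150,90),(18,255,255),(0,0,560,420),200)[0];print(b,[plane(c,*q[0],.112) for q in b])
E
```

```text
t: 2.1
position: [0.5229, 0.0801, 0.2309]
ee_rot: [[0.573, 0.82, -0.001], [0.82, -0.573, -0.0], [-0.001, -0.001, -1.0]]
force: [0.3, 0.2, -0.1]
gripper_width: 0.996
grasp_force: 0.0
[0.5228956  0.0800633  0.23085619] [[0.573, 0.82, -0.001], [0.82, -0.573, -0.0], [-0.001, -0.001, -1.0]]
[(array([242.71348315,  86.74859551]), array([228,  71,  34,  36, 712], dtype=int32)), (array([395.88031496, 263.53700787]), array([376, 252,  38,  29, 635], dtype=int32))] [array([0.55630042, 0.16823131, 0.112     ]), array([ 0.57891906, -0.01713717,  0.112     ])]
```

View pics/w1.png

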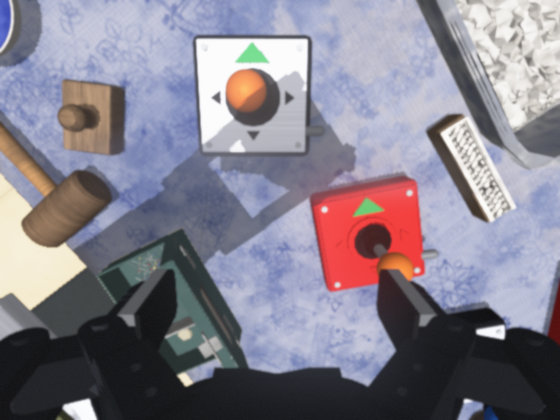

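The wrist view shows the white remote squared up to the tool, with its green arrow at (252,53) pointing up, the ball at about (246,91) and its neighbour in red at (367,235). I'll triangulate using all three views.

Run:
```python
from h import *
t,s,w=[dict(np.load(f)) for f in('top.npz','side.npz','w1.npz')]
def circ(c,roi):
    k=blobs(c,(0,130,50),(20,255,255),roi)[1];cn=max(cv2.findContours(k,0,2)[0],key=cv2.contourArea);q=cv2.minEnclosingCircle(cn);print(q);return q[0]
w0=circ(w,(215,60,290,120));t0=circ(t,(155,230,220,295));s0=circ(s,(300,255,345,300))
A=[];b=[]
for c,p in((w,w0),(t,t0),(s,s0)):
    o,d=ray(c,*p);d/=np.linalg.norm(d);M=np.eye(3)-np.outer(d,d);A.append(M);b.append(M@o)
B=np.linalg.lstsq(np.vstack(A),np.hstack(b),rcond=None)[0];print('ball3',B,'w+t',tri(ray(w,*w0),ray(t,*t0)),'w+s',tri(ray(w,*w0),ray(s,*s0)))
_,m=blobs(w,(0,0,150),(179,40,255),(190,30,320,160));m=cv2.morphologyEx(m,cv2.MORPH_OPEN,np.ones((3,3)))
cn=max(cv2.findContours(m,0,2)[0],key=cv2.contourArea)
W=np.array([plane(w,*p[0],.042)[:2] for p in cv2.convexHull(cn)])*1000
print(cv2.minAreaRect(W.astype(np.float32)))
g=blobs(w,(45,100,60),(85,255,255),(190,30,320,160))[0];print('green',[plane(w,*q[0],.042) for q in g])
```

```text
((244.76577758789062, 89.5465087890625), 19.99996566772461)
((181.5, 261.0), 6.18475866317749)
((322.0, 265.5652160644531), 24.40550422668457)
ball3 [0.55480391 0.16409543 0.12839765] w+t (array([0.55474609, 0.16424904, 0.12739653]), np.float64(0.004088459712661531)) w+s (array([0.55588751, 0.16376166, 0.12798036]), np.float64(0.0018458336229277398))
((556.2682495117188, 164.56698608398438), (99.97796630859375, 100.4544448852539), 55.08820724487305)
green [array([0.57712435, 0.19422715, 0.042     ])]
```

```bash
python3 -m inch '[[15,-4,5,0],[38,-10,15,0],[60,-16,30,0],[78,-20,45,0],[88,-23,55,0],[89,-23,60,0],[89,-23,60,0]]'
python3 - <<'E'
from station import sensors,viewer
from h import *
s=sensors.sense();R=s['ee_rot'];p=s['position'];print(p)
for n in('wrist','side'):
    c=viewer.capture(n);np.savez(n+'2.npz',**c)
    if n=='wrist': cv2.imwrite('pics/w2.png',c['pixels'][:,:,::-1])
w,sd,t=[dict(np.load(f)) for f in('wrist2.npz','side2.npz','top.npz')]
b=blobs(w,(0,130,50),(20,255,255),(0,0,560,420),300)[0];print(b)
print([R.T@(plane(w,*q[0],.112)-p)*1000 for q in b])
q=max(b,key=lambda q:q[1][4]);print(tri(ray(w,*q[0]),ray(sd,320.4,274.3)))
E
```

```text
t: 2.73
position: [0.5543, 0.1648, 0.1696]
ee_rot: [[0.574, 0.819, -0.003], [0.819, -0.574, -0.001], [-0.003, -0.002, -1.0]]
force: [0.6, 0.4, 0.1]
gripper_width: 1.0
grasp_force: 0.0
[0.55431856 0.16483171 0.16964978]
[(array([277.18476821, 230.52119205]), array([ 256,  209,   43,   44, 1510], dtype=int32)), (array([445.70826307, 298.55143339]), array([427, 283,  32,  34, 593], dtype=int32)), (array([368.38171815, 345.44561997]), array([ 348,  302,   45,   85, 2363], dtype=int32))]
[array([ 1.76860807,  1.95823864, 57.64155805]), array([-45.51887533, 113.5617417 ,  57.56396073]), array([-81.82211123,  65.11255224,  57.75472089])]
(array([0.56524545, 0.02113404, 0.02495551]), np.float64(0.05820225932238451))
```

View pics/w2.png

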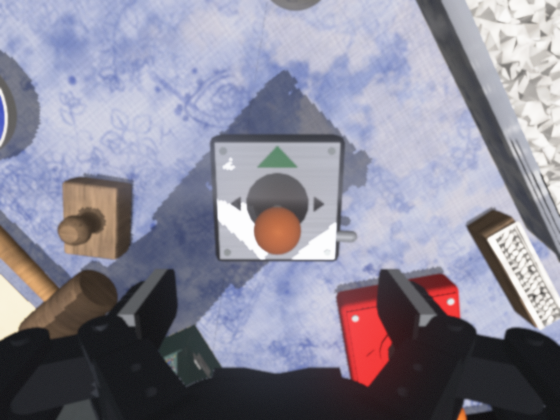

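The ball at (277,230) is centred laterally between the fingers. I'll do a quick height check from the two wrist positions and the side view.

Run:
```python
from h import *
w1,w2,s=[dict(np.load(f)) for f in('w1.npz','wrist2.npz','side.npz')]
a,b,c=ray(w1,244.8,89.5),ray(w2,277.2,230.5),ray(s,320.4,274.3)
print(tri(a,b),tri(b,c),tri(a,c))
```

```text
(array([0.55674334, 0.16557035, 0.11333693]), np.float64(0.0006106162498096691)) (array([0.55679865, 0.16535582, 0.11343414]), np.float64(0.0005360932242533644)) (array([0.55648067, 0.16563406, 0.11382863]), np.float64(1.2576870599901555e-05))
```

```bash
python3 -m inch '[[2,1.5,10,0],[2,1.5,30,0],[2,1.5,50,0],[2,1.5,68,0],[2,1.5,78,0],[2,1.5,81,0],[2,1.5,81,0],[2,1.5,81,0]]'; python3 -m inch '[[0,0,0,0],[0,0,0,0],[0,0,0,0],[0,0,0,0]]' -0.1;python3 -m inch '[[0,0,0,0],[0,0,0,0],[0,0,0,0],[0,0,0,0],[0,0,0,0],[0,0,0,0]]' -0.5
python3 - <<'E'
from station import viewer
from h import *
c=viewer.capture('side');cv2.imwrite('pics/g.png',cv2.resize(c['pixels'][200:380,220:420,::-1],(640,576)))
E
```

```text
t: 3.5
position: [0.5584, 0.1666, 0.0914]
ee_rot: [[0.574, 0.819, 0.002], [0.819, -0.574, 0.0], [0.001, 0.001, -1.0]]
force: [-0.3, 0.5, 0.4]
gripper_width: 1.006
grasp_force: 0.0
t: 3.83
position: [0.558, 0.1668, 0.0911]
ee_rot: [[0.574, 0.819, 0.001], [0.819, -0.574, 0.0], [0.001, 0.001, -1.0]]
force: [0.5, -0.3, -0.5]
gripper_width: 0.461
grasp_force: 0.0
t: 4.33
position: [0.558, 0.1669, 0.091]
ee_rot: [[0.574, 0.819, 0.001], [0.819, -0.574, 0.0], [0.001, 0.0, -1.0]]
force: [-1.7, 1.0, 5.3]
gripper_width: 0.318
grasp_force: 59.0
```

View pics/g.png

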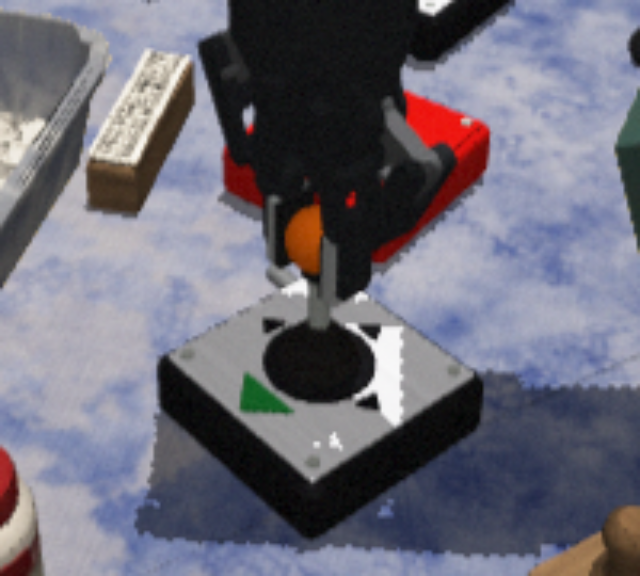

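The ball (315,240 in the crop) is held between the pads at 59 N. Next I'll tilt the stick towards the arrow along its arc.

```bash
python3 -m inch '[[3,0,0,0],[7,0,0.5,0],[12,0,1,0],[17,0,2,0],[21,0,3.3,0],[24,0,4.5,0],[26,0,5,0],[26,0,5,0]]'; python3 -m inch '[[0,0,0,0],[0,0,0,0]]'
python3 - <<'E'
from station import viewer
from h import *
c=viewer.capture('side');np.savez('s3.npz',**c);w=viewer.capture('wrist')
cv2.imwrite('pics/g2.png',np.hstack([cv2.resize(c['pixels'][200:380,220:420,::-1],(400,360)),cv2.resize(w['pixels'][:,:,::-1],(400,360))]))
E
```

```text
t: 5.05
position: [0.5724, 0.1871, 0.0853]
ee_rot: [[0.573, 0.819, -0.001], [0.819, -0.573, -0.003], [-0.003, 0.001, -1.0]]
force: [-1.9, -3.1, 6.1]
gripper_width: 0.316
grasp_force: 60.9
t: 5.22
position: [0.5724, 0.1869, 0.0854]
ee_rot: [[0.574, 0.819, -0.001], [0.819, -0.574, -0.002], [-0.003, 0.001, -1.0]]
force: [-2.8, -3.4, 6.3]
gripper_width: 0.319
grasp_force: 60.9
```

View pics/g2.png

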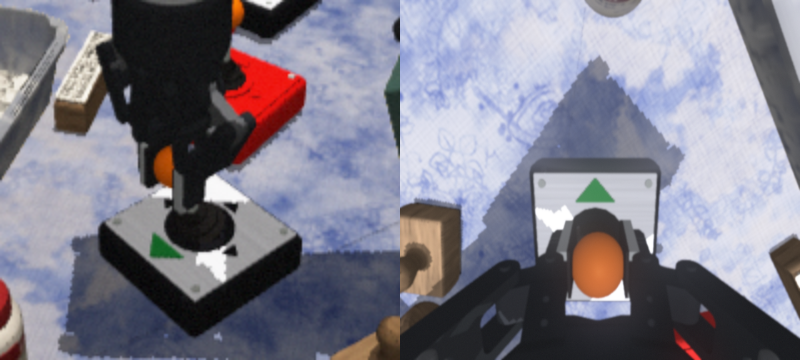

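The stick leans to the arrow with the ball held between the pads. The TCP has moved 24.7 mm along the arrow and the spring force is about 4 N. I'll add 2 mm and hold for more than 2 s.

```bash
python3 -m inch '[[1,0,0.3,0],[2,0,0.7,0],[2,0,0.7,0],[2,0,0.7,0],[2,0,0.7,0],[2,0,0.7,0],[2,0,0.7,0],[2,0,0.7,0]]'; for i in 1 2 3; do python3 -m inch '[[0,0,0,0],[0,0,0,0],[0,0,0,0],[0,0,0,0],[0,0,0,0],[0,0,0,0],[0,0,0,0],[0,0,0,0]]'|grep -E 't:|pos|force'; done
```

```text
t: 5.98
position: [0.5733, 0.1883, 0.0848]
ee_rot: [[0.574, 0.819, -0.001], [0.819, -0.574, -0.003], [-0.003, 0.0, -1.0]]
force: [-3.0, -3.8, 6.4]
gripper_width: 0.319
grasp_force: 61.0
t: 6.65
position: [0.5733, 0.1883, 0.0848]
ee_rot: [[0.574, 0.819, -0.001], [0.819, -0.574, -0.003], [-0.003, 0.0, -1.0]]
force: [-3.8, -3.9, 6.1]
grasp_force: 61.0
t: 7.32
position: [0.5733, 0.1883, 0.0848]
ee_rot: [[0.574, 0.819, -0.001], [0.819, -0.574, -0.003], [-0.003, 0.001, -1.0]]
force: [-2.7, -3.8, 5.6]
grasp_force: 61.0
t: 7.98
position: [0.5733, 0.1883, 0.0848]
ee_rot: [[0.574, 0.819, -0.001], [0.819, -0.574, -0.003], [-0.003, 0.0, -1.0]]
force: [-2.9, -4.9, 5.8]
grasp_force: 61.0
```

Before releasing, I'll check the ball's lean with the wrist camera.

Run:
```python
from station import viewer,sensors
from h import *
w=viewer.capture('wrist');b=blobs(w,(0,130,50),(20,255,255),(200,200,360,400),800)[0]
a=np.radians(55)
for c,st in b:
    p=plane(w,*c,.107);e=p[:2]-[.5567,.1655];print(c,st,p,'along',e@[np.cos(a),np.sin(a)],'side',e@[-np.sin(a),np.cos(a)])
```

```text
[276.63592787 308.57384159] [ 241  271   72   76 4381] [0.57186544 0.18353795 0.107     ] along 0.023474360626325266 side -0.002076657107364607
```

The estimate is 23.5–26.5 mm along the arrow and 2 mm to the side. There is plenty of time, so I'll add 2 mm for margin, hold again, then carry the stick back.

```bash
python3 -m inch '[[1,0,0.4,0],[2,0,0.8,0],[2,0,0.8,0],[2,0,0.8,0],[2,0,0.8,0],[2,0,0.8,0],[2,0,0.8,0],[2,0,0.8,0]]'|grep -E 'pos|force'; for i in 1 2 3; do python3 -m inch '[[0,0,0,0],[0,0,0,0],[0,0,0,0],[0,0,0,0],[0,0,0,0],[0,0,0,0],[0,0,0,0],[0,0,0,0]]'|grep -E 't:|force'; done
python3 -m inch '[[-2,0,-0.7,0],[-6,0,-2.2,0],[-11,0,-3.8,0],[-16,0,-5,0],[-21,0,-5.8,0],[-26,0,-6.3,0],[-29,0,-6.5,0],[-30,0,-6.5,0]]'
python3 -m inch '[[0,0,0,0],[0,0,0,0],[0,0,0,0]]'
```

```text
position: [0.5744, 0.19, 0.0838]
force: [-2.2, -4.1, 5.2]
grasp_force: 61.3
t: 9.37
ee_rot: [[0.574, 0.819, -0.002], [0.819, -0.574, -0.003], [-0.003, 0.0, -1.0]]
force: [-2.9, -3.5, 5.0]
grasp_force: 61.3
t: 10.03
ee_rot: [[0.574, 0.819, -0.001], [0.819, -0.574, -0.003], [-0.003, 0.0, -1.0]]
force: [-2.2, -3.9, 5.5]
grasp_force: 61.3
t: 10.7
ee_rot: [[0.574, 0.819, -0.001], [0.819, -0.574, -0.003], [-0.003, 0.0, -1.0]]
force: [-2.3, -4.1, 6.2]
grasp_force: 61.3
t: 11.37
position: [0.5573, 0.1667, 0.0903]
ee_rot: [[0.574, 0.819, 0.0], [0.819, -0.574, 0.001], [0.001, -0.001, -1.0]]
force: [2.2, 4.2, -1.5]
gripper_width: 0.318
grasp_force: 59.5
t: 11.62
position: [0.5575, 0.167, 0.0903]
ee_rot: [[0.574, 0.819, -0.0], [0.819, -0.574, 0.0], [0.0, -0.001, -1.0]]
force: [1.4, 3.9, -1.7]
gripper_width: 0.32
grasp_force: 59.6
```

The forward force of about 4 N is unexpected, so I'll check the ball before opening.

Run:
```python
from station import viewer,sensors
from h import *
w=viewer.capture('wrist');b=blobs(w,(0,130,50),(20,255,255),(200,200,360,400),800)[0]
a=np.radians(55)
for c,st in b:
    p=plane(w,*c,.112);e=p[:2]-[.5567,.1655];print(c,st,'along',e@[np.cos(a),np.sin(a)],'side',e@[-np.sin(a),np.cos(a)])
c=viewer.capture('side');cv2.imwrite('pics/g3.png',np.hstack([cv2.resize(c['pixels'][200:380,220:420,::-1],(400,360)),cv2.resize(w['pixels'][:,:,::-1],(400,360))]))
```

```text
[276.67060185 304.81921296] [ 241  268   72   75 4320] along -0.001691652264042661 side -0.0013533010707422982
```

View pics/g3.png

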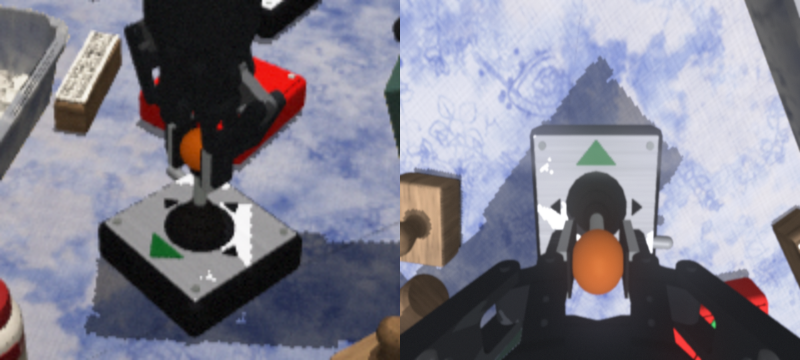

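The stick is upright within about 2 mm (ball at (598,262) in the right half), so the force is friction in the pads. I'll open and withdraw straight up.

```bash
python3 -m inch '[[0,0,0,0],[0,0,0,0],[0,0,0,0],[0,0,0,0],[0,0,0,0],[0,0,0,0],[0,0,0,0],[0,0,0,0]]' 1; python3 -m inch '[[0,0,-8,0],[0,0,-25,0],[0,0,-45,0],[0,0,-65,0],[0,0,-85,0],[0,0,-105,0],[0,0,-115,0],[0,0,-120,0]]'; python3 -m inch '[[0,0,0,0],[0,0,0,0],[0,0,0,0],[0,0,0,0],[0,0,0,0],[0,0,0,0]]'
python3 - <<'E'
from station import viewer
from h import *
s=viewer.capture('side');b=blobs(s,(3,150,90),(18,255,255),(300,255,345,300))[0];print(b)
s0=dict(np.load('side.npz'))
for c in (s0,s): print(blobs(c,(100,150,60),(125,255,255),(338,142,362,168))[0])
E
```

```text
t: 12.38
position: [0.5576, 0.1666, 0.0904]
ee_rot: [[0.574, 0.819, 0.0], [0.819, -0.574, -0.0], [-0.0, 0.0, -1.0]]
force: [0.3, -0.1, 0.1]
gripper_width: 0.996
grasp_force: 0.0
t: 13.05
position: [0.5587, 0.1669, 0.2132]
ee_rot: [[0.574, 0.819, 0.004], [0.819, -0.574, 0.001], [0.003, 0.003, -1.0]]
force: [-0.4, 0.8, 0.9]
gripper_width: 1.0
grasp_force: 0.0
t: 13.55
position: [0.5573, 0.1666, 0.2094]
ee_rot: [[0.574, 0.819, -0.001], [0.819, -0.574, -0.0], [-0.001, -0.001, -1.0]]
force: [0.0, -0.2, 0.4]
gripper_width: 1.005
grasp_force: 0.0
[(array([320.28184282, 274.45257453]), array([310, 264,  22,  22, 369], dtype=int32))]
[(array([349.45962733, 154.64596273]), array([343, 148,  14,  14, 161], dtype=int32))]
[]
```

The orange ball is back at its start pixel (320,274). The blue ball is now hidden behind the arm in this view, but the arm never came near it.

```bash
python3 -c "
from station import workorder
print(workorder.hand_in())"
```

```text
the job is handed in; nothing more can be done
None
```

I tilted the orange stick about 25 mm or more towards the green arrow, held it well over two seconds, then carried it back upright and released it; its ball is back at its start pixel, the arm never went near the blue stick (hidden in the last picture), and the job is handed in with no verdict shown.

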